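# Find the gauge case packed without its retainer

### The arm

A 6-joint arm with a two-finger parallel gripper is mounted at the origin on the work surface. World frame = base frame: x ahead of the robot, y to its left, z up, the work surface at z = 0. Lengths are in m, angles in rad, forces in N, time in s.
With the tool pointing down it reaches from about 0.375 to 0.9 m from the base axis. Payload 3.1 kg.
Tool frame: the origin (TCP) lies on the centre line of the jaws, within the pads' length; the fingertips stand 25 mm ahead of it and the grasp point (between the pads) lies 6 mm ahead of it (manip.tip_extent is the distance from the TCP to the fingertips, in m); z points along the fingers, y is the line along which they close (so a half turn about z gives the same grasp; the last joint's range is limited). The gripper opens to 85 mm and grips with 20 to 120 N. Pads are 22 mm wide; open, the fingers measure 114 mm over their backs; the gripper's body (76 mm by 85 mm) begins 54 mm behind the grasp point. The pads swing forward as they close: fully open they stand 13 mm farther back than shut.
Start: joints at [0.976, 0.527, 1.433, -0, 1.181, -0.178], TCP at [0.253, 0.571, 0.256] pointing down, gripper open.
Joint ranges: [-3.08, 3.08], [-0.75, 2.2], [0.22, 2.44], [-1.43, 4.57], [0, 2.65], [-2.85, 2.85]. Speed limits (rad/s): [2.79, 2.79, 3.14, 3.14, 3.14, 3.14].

### API

Orientations are given as a unit quaternion [x, y, z, w].
In Python, from station import readout, imaging, order, manip gives the robot as it stands.
- The arm moves only by the tool move_arm, never from a script. Its argument "rows" is a list of rows, each a list of 7 numbers: the turn, a rotation vector about the tool's x, y, z in degrees, then the shift along the tool's x, y, z in mm, then the closure, from 0 (fully open) to 1 (shut). A call has 1 to 12 rows; each row is the pose to reach, as a shift and turn from the pose commanded when the call began, along the tool's axes at that moment; what a row does not reach only later rows make up. A row lasts 1/12 s, in which the tool goes at most 41.7 mm and 7.16 degrees, less where a joint would pass 70% of its speed; a pose out of reach is approached as far as the arm can. A call with a gripper value outside its range is refused whole. The fingers move at their own pace and stop on an object; "squeeze" is the grip in N (left out, the last holds). Time passes only in rows, so rows that repeat a pose let the fingers close. It gives the time, the measured TCP pose, the force, the opening and the grip force at its end, in the units of the state.
- readout.sense(): the state, without advancing time (a new reading comes with each control period).
- imaging.snapshot(name): name is "scene" or "top"; returns a dict with "img" (384x512x3 uint8, red, green, blue), "z_map" (384x512 float32, m along the optical axis (not along the pixel's ray), 0 where there is no reading), "fovy" (degrees; the focal length in pixels is half the picture's height over the tangent of half this angle, whatever the lens; pixels are square), "cx", "cy" (the principal point, pixels), "k1" (the pictures are not rectified: a ray, as slopes to the right and down, at radius r is drawn at 1 + k1 r^2 times it, then the intrinsics apply), "rvec" (rotation vector, rad) and "tvec" (3), from world to camera coordinates, as OpenCV has them. Camera axes: x right, y down, z forward; pixel columns grow to the right and rows downward; lengths in m; the calibration is good to about 2 mm. A picture is of the moment at which its call begins.
- order.sign_off(): hands the job in; it is judged then, once.
The state is a dict: "t": time; "q": joint angles; "qd": joint speeds; "tau": joint torques, N m; "tcp_pos": TCP position; "tool_rot": TCP orientation; "force": force on the tool from outside, world axes, zero at the start; "ft_torque": the same for the moment, N m; "finger_gap": opening from 0.0 (shut) to 1.0 (fully open); "gripper_force": force on a finger pad.
Only numpy, scipy, OpenCV 4.12 (cv2) and the standard library are available. Lean on these libraries where they do the work, as an engineer would, in place of code of your own. Each camera call takes 0.05 s, during which the arm holds its last target. There are 200 camera calls.

### The job

A steel retainer plate was left out of one of the three sealed yellow cases: first pick the plate up off the bench and lay it flat in the red return tray. Then lift the cases clear of the bench one at a time and shake them briskly to and fro along their length (three times or more) to find the one that rattles; shake that one too even if you can already tell, set any quiet case you lifted back upright where it stood, and leave everything else alone. Finish by presenting the rattling case: hold it out level and still above the middle of the red tray, about a hand's breadth (10 cm or more) clear of the bench, and end the program while still holding it there.

Things in the scene. Friction and masses are not known exactly. Their poses are not given: they have to be found in the camera images.
- case_a: sealed yellow case, white label on the lid, black latch on each end, 112 (x) x 46 (y) x 40 (z) mm, rigid; origin centre of its underside, x along its length, z up. Lies flat on the bench, room for fingers on both long sides: grip it across the 46 mm. Mass 0.15 to 0.42 kg, different for each case, so weight is no clue
- case_b: second sealed case, outwardly identical to case_a, same size, frame and mass range. Which case rattles is drawn afresh each time, never tied to the name: in one of the three a loose 30 mm steel ball (110 g on top of the mass) can roll 74 mm end to end along the length, so it knocks and its balance shifts when shaken or rocked
- case_c: third sealed case, outwardly identical to case_a, same size, frame and mass range. In the two quiet cases nothing moves. The ball needs more than about 8 degrees of tilt, or a brisk push and stop along the length, to roll
- retainer: stray retainer plate, bright steel, flat on the bench, 60 (x) x 24 (y) x 6 (z) mm, 65 g; origin centre of its underside, x along its length; pick it across the 24 mm width with the fingertips
- tray: shallow open red tray fixed to the bench, outside 150 (x) x 130 (y) x 20 (z) mm, walls and floor 4 mm thick; origin centre of its underside, z up
- dial_gauge: bystander, leave alone: dial gauge lying face up: steel disc 56 mm across with a yellow face, 21 mm high, a thin stem 32 mm long sticking out along its x; origin under the disc
- tape_roll: bystander, leave alone: blue roll of tape standing as a ring, 90 mm across, 45 mm high; origin centre of underside
- screwdriver: bystander, leave alone: screwdriver with green handle lying on the bench; origin near its middle, its x towards the blade
- v_block: bystander, leave alone: blue V-block with a steel jaw block in it, 60 x 50 mm, 60 mm high; origin centre of underside
- micrometer: bystander, leave alone: blue outside micrometer lying flat, about 90 x 130 mm, 16 mm high; origin in the middle of its bow
- carton: bystander, leave alone: red carton 130 x 60 x 30 mm; origin centre of underside
- insert_box: bystander, leave alone: open orange compartment box 100 x 60 x 22 mm; origin centre of underside
Mind the look-alikes: they are no part of the job. Of the things that look like the tray, take the one that is farthest to the robot's right at the start. There is more than one size of the retainer; the job needs the smaller.

How it is judged:
On the way, in this order (a step that is already met when the one before it is completed fails the run):
1. the retainer plate lies flat in the red tray, let go (height (world z) of retainer below 0.012 m and angle between retainer's own z axis and vertical below 0.15 rad and x of retainer in the frame of tray between -0.065 and 0.065 m and y of retainer in the frame of tray between -0.055 and 0.055 m and contact force between retainer and the fingers below 0.1 N and linear speed of retainer below 0.03 m/s), for 0.2 s.
2. the rattling case, gripped and lifted clear of the bench, is being shaken: its ball runs to one end (((distance between gauge_ball_c0 and case_a below 0.065 m and height (world z) of case_a above 0.04 m and contact force between case_a and the fingers above 1 N and x of gauge_ball_c0 in the frame of case_a above 0.022 m) or (distance between gauge_ball_c0 and case_b below 0.065 m and height (world z) of case_b above 0.04 m and contact force between case_b and the fingers above 1 N and x of gauge_ball_c0 in the frame of case_b above 0.022 m) or (distance between gauge_ball_c0 and case_c below 0.065 m and height (world z) of case_c above 0.04 m and contact force between case_c and the fingers above 1 N and x of gauge_ball_c0 in the frame of case_c above 0.022 m))).
3. the rattling case, gripped and lifted clear of the bench, is being shaken: its ball runs to the other end (((distance between gauge_ball_c0 and case_a below 0.065 m and height (world z) of case_a above 0.04 m and contact force between case_a and the fingers above 1 N and x of gauge_ball_c0 in the frame of case_a below -0.022 m) or (distance between gauge_ball_c0 and case_b below 0.065 m and height (world z) of case_b above 0.04 m and contact force between case_b and the fingers above 1 N and x of gauge_ball_c0 in the frame of case_b below -0.022 m) or (distance between gauge_ball_c0 and case_c below 0.065 m and height (world z) of case_c above 0.04 m and contact force between case_c and the fingers above 1 N and x of gauge_ball_c0 in the frame of case_c below -0.022 m))).
4. the rattling case, gripped and lifted clear of the bench, is being shaken: its ball runs to one end (((distance between gauge_ball_c0 and case_a below 0.065 m and height (world z) of case_a above 0.04 m and contact force between case_a and the fingers above 1 N and x of gauge_ball_c0 in the frame of case_a above 0.022 m) or (distance between gauge_ball_c0 and case_b below 0.065 m and height (world z) of case_b above 0.04 m and contact force between case_b and the fingers above 1 N and x of gauge_ball_c0 in the frame of case_b above 0.022 m) or (distance between gauge_ball_c0 and case_c below 0.065 m and height (world z) of case_c above 0.04 m and contact force between case_c and the fingers above 1 N and x of gauge_ball_c0 in the frame of case_c above 0.022 m))).
5. the rattling case, gripped and lifted clear of the bench, is being shaken: its ball runs to the other end (((distance between gauge_ball_c0 and case_a below 0.065 m and height (world z) of case_a above 0.04 m and contact force between case_a and the fingers above 1 N and x of gauge_ball_c0 in the frame of case_a below -0.022 m) or (distance between gauge_ball_c0 and case_b below 0.065 m and height (world z) of case_b above 0.04 m and contact force between case_b and the fingers above 1 N and x of gauge_ball_c0 in the frame of case_b below -0.022 m) or (distance between gauge_ball_c0 and case_c below 0.065 m and height (world z) of case_c above 0.04 m and contact force between case_c and the fingers above 1 N and x of gauge_ball_c0 in the frame of case_c below -0.022 m))).
At the end, for the whole second after the job is handed in: Plate flat in the red tray; the rattling case gripped, its underside over 80 mm above the bench, within 50 mm of the tray centre seen from above, level within 15 degrees, still; the two quiet cases upright on the bench within 50 mm of where they started (all of step 1 and ((distance between gauge_ball_c0 and case_a below 0.065 m and height (world z) of case_a above 0.08 m and horizontal distance between case_a and tray below 0.05 m and angle between case_a's own z axis and vertical below 0.26 rad and linear speed of case_a below 0.04 m/s and contact force between case_a and the fingers above 2 N and (distance of case_b from where it was at the start of the episode below 0.05 m and height (world z) of case_b below 0.006 m and angle between case_b's own z axis and vertical below 0.1 rad and linear speed of case_b below 0.03 m/s) and (distance of case_c from where it was at the start of the episode below 0.05 m and height (world z) of case_c below 0.006 m and angle between case_c's own z axis and vertical below 0.1 rad and linear speed of case_c below 0.03 m/s)) or (distance between gauge_ball_c0 and case_b below 0.065 m and height (world z) of case_b above 0.08 m and horizontal distance between case_b and tray below 0.05 m and angle between case_b's own z axis and vertical below 0.26 rad and linear speed of case_b below 0.04 m/s and contact force between case_b and the fingers above 2 N and (distance of case_a from where it was at the start of the episode below 0.05 m and height (world z) of case_a below 0.006 m and angle between case_a's own z axis and vertical below 0.1 rad and linear speed of case_a below 0.03 m/s) and (distance of case_c from where it was at the start of the episode below 0.05 m and height (world z) of case_c below 0.006 m and angle between case_c's own z axis and vertical below 0.1 rad and linear speed of case_c below 0.03 m/s)) or (distance between gauge_ball_c0 and case_c below 0.065 m and height (world z) of case_c above 0.08 m and horizontal distance between case_c and tray below 0.05 m and angle between case_c's own z axis and vertical below 0.26 rad and linear speed of case_c below 0.04 m/s and contact force between case_c and the fingers above 2 N and (distance of case_a from where it was at the start of the episode below 0.05 m and height (world z) of case_a below 0.006 m and angle between case_a's own z axis and vertical below 0.1 rad and linear speed of case_a below 0.03 m/s) and (distance of case_b from where it was at the start of the episode below 0.05 m and height (world z) of case_b below 0.006 m and angle between case_b's own z axis and vertical below 0.1 rad and linear speed of case_b below 0.03 m/s)))); the arm keeps its last pose, push and grip.
It fails at once if a bystander is shifted by more than 40 mm (distance of any of dial_gauge, tape_roll, screwdriver, v_block, micrometer, carton, insert_box from where it was at the start of the episode above 0.04 m).
It also fails if it takes over 72 s, if anything falls off the work surface, if the arm or the gripper's body presses on something with over 40 N, if the wrist force passes 120 N, or if a joint passes its speed limit or range.

## Working session

There is one attempt and no reset: what is moved stays moved. The work goes in short steps, Python scripts to look and compute and a tool call to move; the robot and the scene stay as the last step left them, time stands still between calls to the robot, and variables do not carry over. Pictures are saved under pics/ and viewed, at most 10 in all, crops included, and the job is handed in when it is done.

Besides the shell and the picture viewer there is one more tool, called after ">>>" as a command line: name --pt "numbers of a row" for each row, then --argument value for the rest. move_arm: Moves the arm, as the interface text tells. Its arguments: {"type":"object","properties":{"rows":{"type":"array"},"squeeze":{"type":"number"}},"required":["rows"]}

```bash
mkdir -p pics; ls
cat > h.py <<'E'
import numpy as np, cv2
from station import readout, imaging, order, manip
from scipy.spatial.transform import Rotation as R
def snap(n):
    s=imaging.snapshot(n); s['R']=cv2.Rodrigues(np.array(s['rvec'],float))[0]; s['t']=np.array(s['tvec'],float).ravel()
    s['f']=s['img'].shape[0]/2/np.tan(np.radians(s['fovy'])/2); return s
def rays(s,uv):
    uv=np.atleast_2d(np.array(uv,float)); K=np.array([[s['f'],0,s['cx']],[0,s['f'],s['cy']],[0,0,1]])
    p=cv2.undistortPoints(uv.reshape(-1,1,2),K,np.array([s['k1'],0,0,0.])).reshape(-1,2)
    return np.c_[p,np.ones(len(p))]
def at_z(s,uv,z):
    d=rays(s,uv)@s['R']; c=-s['R'].T@s['t']; return c+d*((z-c[2])/d[:,2])[:,None]
def cloud(s):
    h,w=s['z_map'].shape; u,v=np.meshgrid(np.arange(w),np.arange(h))
    P=rays(s,np.c_[u.ravel(),v.ravel()])*s['z_map'].reshape(-1,1)
    return ((P-s['t'])@s['R']).reshape(h,w,3)
def proj(s,X):
    K=np.array([[s['f'],0,s['cx']],[0,s['f'],s['cy']],[0,0,1]])
    return cv2.projectPoints(np.atleast_2d(np.array(X,float)),s['R'],s['t'],K,np.array([s['k1'],0,0,0.]))[0].reshape(-1,2)
def save(n,im): cv2.imwrite('pics/'+n,im[:,:,::-1])
E
python3 - <<'E'
from h import *
for n in('scene','top'):
    s=snap(n); save(n+'0.png',cv2.resize(s['img'],(800,600),interpolation=cv2.INTER_CUBIC)); np.savez(n+'0.npz',**{k:v for k,v in s.items()})
    print(n,s['fovy'],s['cx'],s['cy'],s['k1'],-s['R'].T@s['t'],s['R'][2])
print(readout.sense(),manip.tip_extent)
E
```

```text
pics
scene 46.47817113657172 255.76650708657615 187.49382778655448 -0.042292160778715636 [ 1.25267744 -0.65979321  0.81185507] [-0.59709807  0.5223691  -0.60877289]
top 51.77368799441227 252.83874187793984 197.7810099555907 0.04629006568785006 [0.23575542 0.00263543 1.36299549] [ 0.19857232  0.00776384 -0.98005549]
{'t': 0.1, 'q': array([ 9.75503812e-01,  5.28389133e-01,  1.43378309e+00,  1.32981881e-06,
        1.18140615e+00, -1.78511119e-01]), 'qd': array([ 9.18148761e-04,  3.45003970e-05, -3.01987051e-03, -1.97434006e-04,
       -1.17653025e-04,  3.18670647e-04]), 'tau': array([-2.11288284e-04, -4.43305886e+01, -1.78584981e+01, -2.22112876e-04,
        3.88432323e-03, -1.40989761e-05]), 'tcp_pos': array([0.25264881, 0.57100147, 0.2554188 ]), 'tool_rot': array([ 2.06885829e-01,  9.78364588e-01, -9.19238996e-04, -3.75196713e-04]), 'force': array([-0.08255933,  0.53797117, -0.39905768]), 'ft_torque': array([ 0.01713439, -0.0240527 ,  0.04377358]), 'gripper_force': 0.0, 'finger_gap': 0.9976917699224062} 0.025
```

View pics/top0.png

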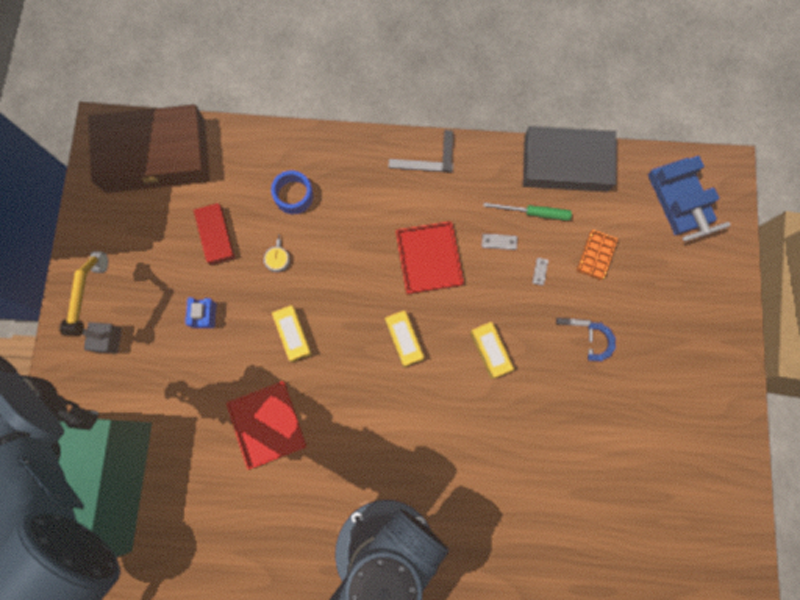

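View pics/scene0.png

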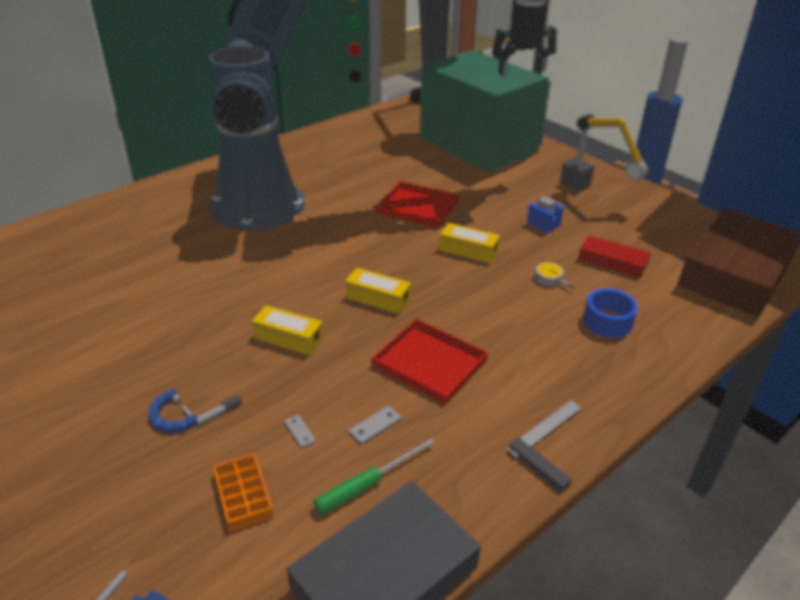

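The top view (800x600 px) shows red trays at (430,257) and (266,425), plates at (499,241), which is larger, and (540,271), which is smaller, and cases at (291,334), (405,338) and (492,349). In the scene view the plates are at (375,425) and (299,430), the trays at (430,360) and (418,204). I choose the tray at top (430,257), as it is farther right, and the smaller plate at (540,271). Next I'll measure them and check with a crop.

```bash
cat > m.py <<'E'
from h import *
def mask(s,kind):
    hsv=cv2.cvtColor(s['img'],cv2.COLOR_RGB2HSV); H,S,V=cv2.split(hsv)
    return {'y':(H>20)&(H<35)&(S>130)&(V>90),'r':((H<6)|(H>174))&(S>150)&(V>60),'g':(S<70)&(V>110)}[kind]
E
python3 - <<'E'
from m import *
for n in('top','scene'):
    s=dict(np.load(n+'0.npz')); C=cloud(s); ok=s['z_map']>0
    for k in 'yrg':
        m=mask(s,k)&ok&(C[...,0]>.2)&(C[...,0]<.85)&(abs(C[...,1])<.5)&(C[...,2]<.08)
        if k=='y': m=cv2.morphologyEx(m.astype(np.uint8),cv2.MORPH_CLOSE,np.ones((9,9)))>0
        nl,L,st,ce=cv2.connectedComponentsWithStats(m.astype(np.uint8))
        for i in range(1,nl):
            if st[i,4]<60: continue
            q=L==i; P=C[q]; zt=np.median(P[:,2])
            if k!='y' : sel=P
            else: zt=np.percentile(P[:,2],80); sel=P[abs(P[:,2]-zt)<.006]
            rc=cv2.minAreaRect((sel[:,:2]*1000).astype(np.float32))
            print(n,k,(ce[i]*800/512).round(),st[i,4],'z',zt.round(4),'rect',np.round(rc[0],1),np.round(rc[1],1),round(rc[2],1))
s=dict(np.load('top0.npz')); im=s['img'][135:195,285:385]; save('crop.png',cv2.resize(im,(800,480),interpolation=cv2.INTER_CUBIC))
E
```

```text
top y [275. 257.] 123 z 0.022 rect [609.  290.4] [41.  41.6] 6.1
top y [291. 333.] 470 z 0.0408 rect [437.8 236.6] [111.2  45.6] 25.9
top y [404. 338.] 456 z 0.0412 rect [443.3  -8.8] [110.4  45.8] 25.7
top y [492. 350.] 491 z 0.0417 rect [ 430.6 -200.3] [109.4  46.6] 27.6
top r [213. 233.] 634 z 0.0283 rect [660.3 439.4] [144.3  66.5] 20.8
top r [429. 257.] 1528 z 0.0035 rect [636.6 -55.9] [150.9 134.4] 13.2
top r [266. 417.] 1385 z 0.0031 rect [242.1 273.8] [145.7 130.7] 24.3
top g [506. 207.] 63 z 0.0128 rect [ 769.9 -224.1] [98.6 14.7] 86.1
top g [499. 241.] 198 z 0.0065 rect [ 686.6 -211.7] [33.4 79.2] 1.4
top g [540. 271.] 123 z 0.0041 rect [ 622.4 -307.7] [25.5 58.9] 81.1
top g [196. 310.] 75 z 0.0573 rect [473.8 440.1] [39.  27.1] 8.3
top g [290. 332.] 162 z 0.0388 rect [438.2 236.9] [70.5 27.1] 26.0
top g [585. 325.] 88 z 0.0106 rect [ 492.6 -419.4] [100.   42.4] 83.7
top g [404. 337.] 165 z 0.0393 rect [444.   -9.6] [70.1 27.2] 23.7
top g [492. 349.] 168 z 0.0396 rect [ 430.5 -201.1] [69.  28.6] 26.7
scene y [468. 242.] 658 z 0.0428 rect [439.8 235.9] [112.   60.1] 28.2
sce
[... 212 characters left out ...]
ene r [422. 207.] 717 z 0.0085 rect [243.7 272.8] [146.9 139. ] 23.9
scene r [613. 256.] 687 z 0.0314 rect [657.4 434.5] [126.9  65. ] 20.2
scene r [429. 360.] 2195 z 0.0068 rect [637.7 -54.2] [151.6 133.4] 13.4
scene g [469. 234.] 89 z 0.0426 rect [437.2 238.8] [66.6 29.5] 25.5
scene g [378. 281.] 119 z 0.0424 rect [443.9  -8.4] [70.  30.6] 28.8
scene g [286. 320.] 157 z 0.042 rect [ 431.5 -200.3] [67.1 28.6] 27.1
scene g [209. 412.] 74 z 0.0125 rect [ 506.4 -392.5] [43.6 30.3] 77.1
scene g [375. 423.] 348 z 0.0091 rect [ 685.2 -208.2] [84.1 38.3] 88.6
scene g [299. 431.] 219 z 0.007 rect [ 622.2 -305.3] [27.3 65.1] 80.3
scene g [405. 455.] 115 z 0.0157 rect [ 763.9 -217.7] [95.1 17.3] 85.5
```

View pics/crop.png

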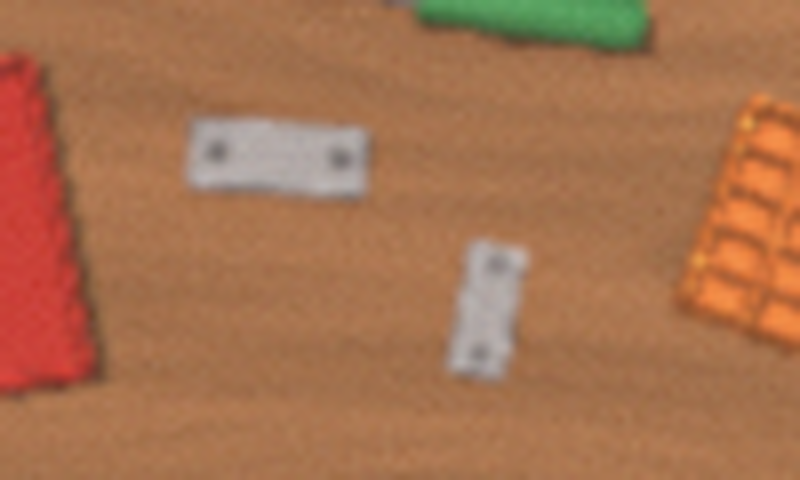

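The crop confirms the choice: the smaller plate is at crop (487,310), with its long axis at about -9° and centre (0.622,-0.306), clear of the larger plate at crop (278,158). Both views agree. Next is a helper for relative moves.

```bash
cat > go.py <<'E'
import sys; from h import *
def go(x,y,z,yaw,verbose=1):
    """turn (deg, tool axes) and shift (mm) to tool-down pose with tool y (mod 180) at world yaw"""
    s=readout.sense(); R0=R.from_quat(s['tool_rot']); best=None
    for a in (yaw,yaw+180):
        c,w=np.cos(np.radians(a)),np.sin(np.radians(a))
        Y=np.array([c,w,0]);Z=np.array([0,0,-1.]);X=np.cross(Y,Z)
        r=(R0.inv()*R.from_matrix(np.c_[X,Y,Z])).as_rotvec(degrees=True)
        if best is None or np.linalg.norm(r)<np.linalg.norm(best): best=r
    d=R0.inv().apply(np.array([x,y,z])-s['tcp_pos'])*1000
    print('t %.2f turn'%s['t'],best.round(1),'shift',d.round(1),'tcp',s['tcp_pos'].round(4),'gap',round(s['finger_gap'],3),'F',s['force'].round(1))
if __name__=='__main__':
    for k in sys.argv[1:]: go(*map(float,k.split(',')))
E
python3 go.py .622,-.306,.12,81
```

```text
t 0.10 turn [ -0.1  -0.  -14.9] shift [-692.8 -652.1  136.4] tcp [0.2526 0.571  0.2554] gap 0.998 F [-0.1  0.5 -0.4]
```

>>> move_arm --pt "0 0 -15 -693 -652 136 0.5" --pt "0 0 -15 -693 -652 136 0.5" --pt "0 0 -15 -693 -652 136 0.5" --pt "0 0 -15 -693 -652 136 0.5" --pt "0 0 -15 -693 -652 136 0.5" --pt "0 0 -15 -693 -652 136 0.5" --pt "0 0 -15 -693 -652 136 0.5" --pt "0 0 -15 -693 -652 136 0.5" --pt "0 0 -15 -693 -652 136 0.5" --pt "0 0 -15 -693 -652 136 0.5" --pt "0 0 -15 -693 -652 136 0.5" --pt "0 0 -15 -693 -652 136 0.5" --squeeze 40

```text
t: 1.1
tcp_pos: [0.4451, 0.1146, 0.1854]
tool_rot: [0.077, 0.997, 0.0, -0.0]
force: [0.5, 0.1, 0.1]
finger_gap: 0.502
gripper_force: 0.0
```

```bash
python3 go.py .622,-.306,.12,81
```

```text
t 1.10 turn [ 0.  -0.   0.1] shift [-239.8 -388.2   65.3] tcp [0.4451 0.1146 0.1854] gap 0.502 F [0.5 0.1 0.1]
```

>>> move_arm --pt "0 0 0 -240 -388 65 0.5" --pt "0 0 0 -240 -388 65 0.5" --pt "0 0 0 -240 -388 65 0.5" --pt "0 0 0 -240 -388 65 0.5" --pt "0 0 0 -240 -388 65 0.5" --pt "0 0 0 -240 -388 65 0.5" --pt "0 0 0 -240 -388 65 0.5" --pt "0 0 0 -240 -388 65 0.5" --pt "0 0 0 -240 -388 65 0.5" --pt "0 0 0 -240 -388 65 0.5" --pt "0 0 0 -240 -388 65 0.5" --pt "0 0 0 -240 -388 65 0.5"

```text
t: 2.1
tcp_pos: [0.6245, -0.3122, 0.1195]
tool_rot: [0.08, 0.997, -0.003, 0.003]
force: [0.7, -0.6, 0.8]
finger_gap: 0.498
gripper_force: 0.0
```

```bash
python3 go.py .622,-.306,.0265,81; python3 -c "
from h import *
s=snap('scene');T=readout.sense()['tcp_pos'];p=proj(s,[.622,-.306,.003])[0].astype(int);print(p)
c=s['img'][p[1]-75:p[1]+45,p[0]-80:p[0]+80];save('pl.png',cv2.resize(c,(800,600),interpolation=cv2.INTER_CUBIC))"
```

```text
t 2.10 turn [-0.3  0.3 -0.2] shift [ 3.9  6.2 92.9] tcp [ 0.6245 -0.3122  0.1195] gap 0.498 F [ 0.7 -0.6  0.8]
[191 275]
```

>>> move_arm --pt "0 0 0 4 6 30 0.5" --pt "0 0 0 4 6 55 0.5" --pt "0 0 0 4 6 75 0.5" --pt "0 0 0 4 6 85 0.5" --pt "0 0 0 4 6 93 0.5" --pt "0 0 0 4 6 93 0.5" --pt "0 0 0 4 6 93 0.5"

```text
t: 2.73
tcp_pos: [0.6194, -0.2973, 0.0288]
tool_rot: [0.077, 0.997, -0.0, 0.001]
force: [-0.6, 0.0, 0.6]
finger_gap: 0.498
gripper_force: 0.0
```

```bash
python3 go.py .622,-.306,.0265,81; python3 -c "
from h import *
s=snap('scene');p=proj(s,[.622,-.306,.003])[0].astype(int)
c=s['img'][p[1]-75:p[1]+45,p[0]-80:p[0]+80];save('pl.png',cv2.resize(c,(800,600),interpolation=cv2.INTER_CUBIC))"
```

```text
t 2.73 turn [-0.   0.1  0.1] shift [-3.9 -8.2  2.3] tcp [ 0.6194 -0.2973  0.0288] gap 0.498 F [-0.6  0.   0.6]
```

View pics/pl.png

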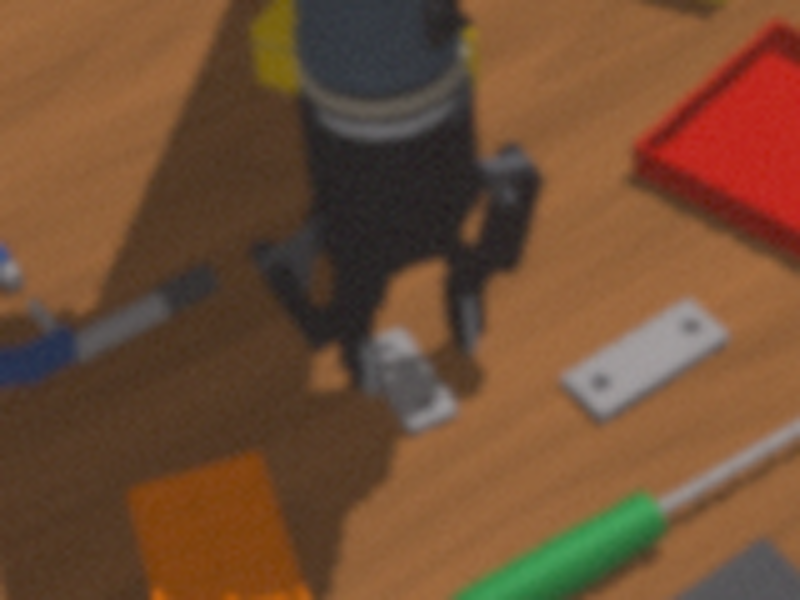

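The plate, at crop (405,380), lies between the fingers but closer to the left one. I'll shift 8 mm, lower by 2 mm and close.

>>> move_arm --pt "0 0 0 -4 -8 2 0.5" --pt "0 0 0 -4 -8 2 0.5" --pt "0 0 0 -4 -8 2 0.5" --pt "0 0 0 -4 -8 2 0.6" --pt "0 0 0 -4 -8 2 0.7" --pt "0 0 0 -4 -8 2 0.8" --pt "0 0 0 -4 -8 2 0.9" --pt "0 0 0 -4 -8 2 0.9" --pt "0 0 0 -4 -8 2 0.9"

```text
t: 3.53
tcp_pos: [0.6219, -0.3058, 0.0259]
tool_rot: [0.077, 0.997, -0.0, 0.0]
force: [-0.8, 0.2, 0.8]
finger_gap: 0.261
gripper_force: 39.4
```

```bash
python3 go.py .622,-.306,.0265,81 .637,-.055,.12,103
```

```text
t 3.53 turn [-0.   0.   0.1] shift [-0.2 -0.2 -0.6] tcp [ 0.6219 -0.3058  0.0259] gap 0.261 F [-0.8  0.2  0.8]
t 3.53 turn [ -0.    0.  -21.9] shift [ 23.7 250.1 -94.1] tcp [ 0.6219 -0.3058  0.0259] gap 0.261 F [-0.8  0.2  0.8]
```

>>> move_arm --pt "0 0 0 0 0 -25 0.9" --pt "0 0 0 0 0 -60 0.9" --pt "0 0 0 4 30 -80 0.9" --pt "0 0 0 8 65 -90 0.9" --pt "0 0 0 12 105 -90 0.9" --pt "0 0 0 15 145 -90 0.9" --pt "0 0 0 19 185 -90 0.9" --pt "0 0 0 22 215 -90 0.9" --pt "0 0 0 24 238 -90 0.9" --pt "0 0 0 24 250 -90 0.9" --pt "0 0 0 24 250 -90 0.9" --pt "0 0 0 24 250 -90 0.9"

```text
t: 4.53
tcp_pos: [0.6369, -0.0553, 0.1156]
tool_rot: [0.077, 0.997, -0.0, 0.0]
force: [-0.0, -0.2, -0.7]
finger_gap: 0.263
gripper_force: 39.4
```

```bash
python3 go.py .637,-.055,.0315,81
```

```text
t 4.53 turn [-0.   0.   0.2] shift [-0.1  0.4 84.1] tcp [ 0.6369 -0.0553  0.1156] gap 0.263 F [-0.  -0.2 -0.7]
```

>>> move_arm --pt "0 0 0 0 0 30 0.9" --pt "0 0 0 0 0 57 0.9" --pt "0 0 0 0 0 74 0.9" --pt "0 0 0 0 0 81 0.9" --pt "0 0 0 0 0 84 0.9" --pt "0 0 0 0 0 84 0.9" --pt "0 0 0 0 0 84 0.6" --pt "0 0 0 0 0 84 0.5" --pt "0 0 0 0 0 84 0.5" --pt "0 0 0 0 0 60 0.4" --pt "0 0 0 0 0 20 0.3" --pt "0 0 0 0 0 -20 0.2"

```text
t: 5.53
tcp_pos: [0.6357, -0.0548, 0.1363]
tool_rot: [0.077, 0.997, 0.0, -0.001]
force: [1.5, -0.3, 0.5]
finger_gap: 0.795
gripper_force: 0.0
```

```bash
python3 go.py .4445,-.009,.14,116 .4445,-.009,.026,116; python3 -c "
from m import *
s=snap('scene');p=proj(s,[.637,-.055,.003])[0].astype(int)
c=s['img'][p[1]-60:p[1]+60,p[0]-80:p[0]+80];save('tr.png',cv2.resize(c,(800,600),interpolation=cv2.INTER_CUBIC))"
```

```text
t 5.53 turn [  0.1  -0.1 -34.9] shift [196.   15.7  -3.2] tcp [ 0.6357 -0.0548  0.1363] gap 0.795 F [ 1.5 -0.3  0.5]
t 5.53 turn [  0.1  -0.1 -34.9] shift [195.7  15.7 110.8] tcp [ 0.6357 -0.0548  0.1363] gap 0.795 F [ 1.5 -0.3  0.5]
```

View pics/tr.png

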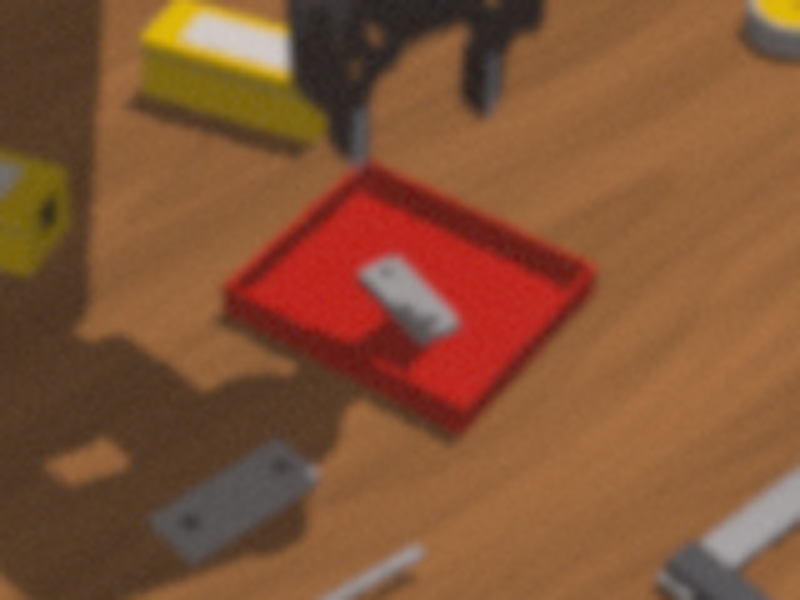

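The plate lies flat in the middle of the tray at crop (410,300). Now to the middle case.

>>> move_arm --pt "0 0 -7 35 3 0 0" --pt "0 0 -14 75 6 0 0" --pt "0 0 -21 115 9 0 0" --pt "0 0 -28 150 12 0 0" --pt "0 0 -35 180 15 0 0" --pt "0 0 -35 196 16 0 0" --pt "0 0 -35 196 16 0 0" --pt "0 0 -35 196 16 25 0" --pt "0 0 -35 196 16 40 0" --pt "0 0 -35 196 16 40 0" --pt "0 0 -35 196 16 40 0" --squeeze 80

```text
t: 6.5
tcp_pos: [0.4469, -0.0095, 0.0957]
tool_rot: [-0.226, 0.974, -0.0, 0.0]
force: [-0.6, -0.2, -0.5]
finger_gap: 0.995
gripper_force: 0.0
```

```bash
python3 go.py .4445,-.009,.028,116
```

```text
t 6.50 turn [-0.   0.   0.1] shift [ 2.   1.5 67.7] tcp [ 0.4469 -0.0095  0.0957] gap 0.995 F [-0.6 -0.2 -0.5]
```

>>> move_arm --pt "0 0 0 2 1.5 25 0" --pt "0 0 0 2 1.5 48 0" --pt "0 0 0 2 1.5 60 0" --pt "0 0 0 2 1.5 68 0" --pt "0 0 0 2 1.5 68 0" --pt "0 0 0 2 1.5 68 0.2" --pt "0 0 0 2 1.5 68 0.35" --pt "0 0 0 2 1.5 68 0.5" --pt "0 0 0 2 1.5 68 0.7" --pt "0 0 0 2 1.5 68 0.8" --pt "0 0 0 2 1.5 68 0.8"

```text
t: 7.42
tcp_pos: [0.4437, -0.0087, 0.029]
tool_rot: [-0.226, 0.974, -0.001, 0.001]
force: [0.7, 0.6, 6.1]
finger_gap: 0.527
gripper_force: 82.3
```

>>> move_arm --pt "0 0 0 0 0 -15 0.8" --pt "0 0 0 0 0 -40 0.8" --pt "0 0 0 0 0 -70 0.8" --pt "0 0 0 0 0 -95 0.8" --pt "0 0 0 0 0 -110 0.8" --pt "0 0 0 0 0 -110 0.8" --pt "0 0 0 0 0 -110 0.8" --pt "0 0 0 0 0 -110 0.8"

```text
t: 8.08
tcp_pos: [0.4423, -0.0084, 0.1372]
tool_rot: [-0.226, 0.974, 0.0, -0.001]
force: [-0.2, -0.3, -1.7]
finger_gap: 0.526
gripper_force: 82.5
```

```bash
cat > ft.py <<'E'
from h import *
s=readout.sense();r=R.from_quat(s['tool_rot'])
print('t',s['t'],'F',s['force'].round(2),'M tool',r.inv().apply(s['ft_torque']).round(3),'gap',s['finger_gap'].round(3),'pos',s['tcp_pos'].round(3), 'tilt',np.degrees(r.as_matrix()[2]).round(1))
E
python3 ft.py
```

```text
Traceback (most recent call last):
  File "ft.py", line 3, in <module>
    print('t',s['t'],'F',s['force'].round(2),'M tool',r.inv().apply(s['ft_torque']).round(3),'gap',s['finger_gap'].round(3),'pos',s['tcp_pos'].round(3), 'tilt',np.degrees(r.as_matrix()[2]).round(1))
                                                                                                   ^^^^^^^^^^^^^^^^^^^^^
AttributeError: 'float' object has no attribute 'round'
```

>>> move_arm --pt "0 0 0 -40 0 0 0.8" --pt "0 0 0 -60 0 0 0.8" --pt "0 0 0 -20 0 0 0.8" --pt "0 0 0 20 0 0 0.8" --pt "0 0 0 20 0 0 0.8" --pt "0 0 0 -20 0 0 0.8" --pt "0 0 0 -60 0 0 0.8" --pt "0 0 0 -60 0 0 0.8" --pt "0 0 0 -20 0 0 0.8" --pt "0 0 0 20 0 0 0.8" --pt "0 0 0 20 0 0 0.8" --pt "0 0 0 0 0 0 0.8"

```text
t: 9.08
tcp_pos: [0.4345, -0.0082, 0.1355]
tool_rot: [-0.224, 0.975, 0.004, -0.007]
force: [0.4, -0.2, -3.6]
finger_gap: 0.524
gripper_force: 82.8
```

>>> move_arm --pt "0 7 0 0 0 0 0.8" --pt "0 14 0 0 0 0 0.8" --pt "0 18 0 0 0 0 0.8" --pt "0 18 0 0 0 0 0.8" --pt "0 18 0 0 0 0 0.8" --pt "0 18 0 0 0 0 0.8" --pt "0 12 0 0 0 0 0.8" --pt "0 6 0 0 0 0 0.8" --pt "0 0 0 0 0 0 0.8" --pt "0 0 0 0 0 0 0.8" --pt "0 0 0 0 0 0 0.8" --pt "0 0 0 0 0 0 0.8"

```text
t: 10.08
tcp_pos: [0.4432, -0.0091, 0.138]
tool_rot: [-0.225, 0.974, -0.0, -0.0]
force: [0.0, -0.4, -2.7]
finger_gap: 0.526
gripper_force: 82.9
```

```bash
sed -i "s/s\['finger_gap'\].round(3)/s['finger_gap']/" ft.py; python3 ft.py
```

```text
t 10.0833 F [ 0.02 -0.4  -2.65] M tool [-0.04   0.041  0.022] gap 0.5257247310110218 pos [ 0.443 -0.009  0.138] tilt [  0.   -0.  -57.3]
```

>>> move_arm --pt "0 -7 0 0 0 0 0.8" --pt "0 -14 0 0 0 0 0.8" --pt "0 -18 0 0 0 0 0.8" --pt "0 -18 0 0 0 0 0.8" --pt "0 -18 0 0 0 0 0.8" --pt "0 -18 0 0 0 0 0.8" --pt "0 -12 0 0 0 0 0.8" --pt "0 -6 0 0 0 0 0.8" --pt "0 0 0 0 0 0 0.8" --pt "0 0 0 0 0 0 0.8" --pt "0 0 0 0 0 0 0.8" --pt "0 0 0 0 0 0 0.8"

```text
t: 11.08
tcp_pos: [0.444, -0.0083, 0.1375]
tool_rot: [-0.227, 0.974, -0.0, 0.0]
force: [-0.4, 0.4, -3.7]
finger_gap: 0.528
gripper_force: 82.8
```

```bash
python3 ft.py
```

```text
t 11.0833 F [-0.39  0.43 -3.65] M tool [-0.02 -0.04 -0.02] gap 0.5276227226118146 pos [ 0.444 -0.008  0.138] tilt [ -0.   -0.  -57.3]
```

```bash
cat > ftavg.py <<'E'
from h import *
A=[]
for i in range(12):
    imaging.snapshot('top'); s=readout.sense(); r=R.from_quat(s['tool_rot'])
    A.append(np.r_[s['force'],r.inv().apply(s['ft_torque'])])
A=np.array(A);print('t',s['t'],A.mean(0).round(3),'sem',(A.std(0)/12**.5).round(3))
E
python3 ftavg.py
```

```text
t 11.6833 [-0.118  0.108 -2.824  0.017  0.008  0.006] sem [0.102 0.171 0.125 0.009 0.006 0.009]
```

>>> move_arm --pt "0 7 0 0 0 0 0.8" --pt "0 14 0 0 0 0 0.8" --pt "0 18 0 0 0 0 0.8" --pt "0 18 0 0 0 0 0.8" --pt "0 18 0 0 0 0 0.8" --pt "0 18 0 0 0 0 0.8" --pt "0 12 0 0 0 0 0.8" --pt "0 6 0 0 0 0 0.8" --pt "0 0 0 0 0 0 0.8" --pt "0 0 0 0 0 0 0.8" --pt "0 0 0 0 0 0 0.8" --pt "0 0 0 0 0 0 0.8"

```text
t: 12.68
tcp_pos: [0.4434, -0.0091, 0.1381]
tool_rot: [-0.225, 0.974, -0.0, -0.0]
force: [0.0, -0.5, -3.3]
finger_gap: 0.529
gripper_force: 82.9
```

```bash
python3 ftavg.py
```

```text
t 13.2833 [-2.990e-01 -5.400e-02 -3.098e+00 -4.000e-03  3.000e-03  2.000e-03] sem [0.169 0.133 0.176 0.008 0.006 0.011]
```

The averaged balance moment didn't change between the two ends (0.008 and 0.003 Nm, against about 0.08 expected with a ball), so the middle case is quiet. I'll set it back.

>>> move_arm --pt "0 0 0 0 0 30 0.8" --pt "0 0 0 0 0 65 0.8" --pt "0 0 0 0 0 90 0.8" --pt "0 0 0 0 0 103 0.8" --pt "0 0 0 0 0 109 0.8" --pt "0 0 0 0 0 110 0.8" --pt "0 0 0 0 0 110 0.8" --pt "0 0 0 0 0 110 0.5" --pt "0 0 0 0 0 110 0.2" --pt "0 0 0 0 0 110 0" --pt "0 0 0 0 0 110 0" --pt "0 0 0 0 0 90 0"

```text
t: 14.28
tcp_pos: [0.4424, -0.0085, 0.046]
tool_rot: [-0.226, 0.974, 0.001, -0.002]
force: [-0.6, -0.1, 0.3]
finger_gap: 0.999
gripper_force: 0.0
```

```bash
python3 go.py .4315,-.201,.12,117
```

```text
t 14.28 turn [ 0.2 -0.2 -0.9] shift [  94.7 -167.9  -74.1] tcp [ 0.4424 -0.0085  0.046 ] gap 0.999 F [-0.6 -0.1  0.3]
```

>>> move_arm --pt "0 0 0 0 0 -30 0" --pt "0 0 0 0 0 -60 0" --pt "0 0 -1 15 -26 -75 0" --pt "0 0 -1 33 -58 -75 0" --pt "0 0 -1 52 -92 -75 0" --pt "0 0 -1 70 -124 -75 0" --pt "0 0 -1 85 -150 -75 0" --pt "0 0 -1 92 -164 -75 0" --pt "0 0 -1 95 -168 -75 0" --pt "0 0 -1 95 -168 -75 0" --pt "0 0 -1 95 -168 -55 0" --pt "0 0 -1 95 -168 -55 0"

```text
t: 15.28
tcp_pos: [0.4302, -0.199, 0.1011]
tool_rot: [-0.235, 0.972, 0.002, -0.002]
force: [-0.1, -0.5, 0.8]
finger_gap: 1.002
gripper_force: 0.0
```

```bash
python3 go.py .4315,-.201,.028,117
python3 - <<'E'
from m import *
s=snap('scene'); C=cloud(s); m=mask(s,'y')|mask(s,'g'); L=m&(C[...,2]>.03)&(C[...,2]<.055)&(abs(C[...,0]-.44)<.08)&(abs(C[...,1]+.01)<.08)
print(cv2.minAreaRect((C[L][:,:2]*1000).astype(np.float32)), np.median(C[L][:,2]))
E
```

```text
t 15.28 turn [ 0.3 -0.1  0.2] shift [-0.4 -2.8 73. ] tcp [ 0.4302 -0.199   0.1011] gap 1.002 F [-0.1 -0.5  0.8]
((444.4366455078125, -9.563461303710938), (113.56531524658203, 53.64222717285156), 27.175878524780273) 0.04154218148520124
```

The middle case is back in place at (0.444,-0.010), upright. Now the right case.

>>> move_arm --pt "0 0 0 0 -2 25 0" --pt "0 0 0 0 -2 48 0" --pt "0 0 0 0 -2 63 0" --pt "0 0 0 0 -2 72 0" --pt "0 0 0 0 -2 72 0" --pt "0 0 0 0 -2 72 0.2" --pt "0 0 0 0 -2 72 0.35" --pt "0 0 0 0 -2 72 0.5" --pt "0 0 0 0 -2 72 0.7" --pt "0 0 0 0 -2 72 0.8" --pt "0 0 0 0 -2 72 0.8"

```text
t: 16.25
tcp_pos: [0.4323, -0.2024, 0.032]
tool_rot: [-0.234, 0.972, 0.0, -0.0]
force: [-0.1, 2.1, 5.4]
finger_gap: 0.527
gripper_force: 83.9
```

>>> move_arm --pt "0 0 0 0 0 -15 0.8" --pt "0 0 0 0 0 -40 0.8" --pt "0 0 0 0 0 -70 0.8" --pt "0 0 0 0 0 -95 0.8" --pt "0 0 0 0 0 -110 0.8" --pt "0 0 0 0 0 -110 0.8" --pt "0 0 0 0 0 -110 0.8" --pt "0 0 0 0 0 -110 0.8"

```text
t: 16.92
tcp_pos: [0.4317, -0.2024, 0.14]
tool_rot: [-0.234, 0.972, 0.001, -0.001]
force: [0.0, 0.1, -5.2]
finger_gap: 0.529
gripper_force: 83.9
```

>>> move_arm --pt "0 0 0 -40 0 0 0.8" --pt "0 0 0 -60 0 0 0.8" --pt "0 0 0 -20 0 0 0.8" --pt "0 0 0 20 0 0 0.8" --pt "0 0 0 20 0 0 0.8" --pt "0 0 0 -20 0 0 0.8" --pt "0 0 0 -60 0 0 0.8" --pt "0 0 0 -60 0 0 0.8" --pt "0 0 0 -20 0 0 0.8" --pt "0 0 0 20 0 0 0.8" --pt "0 0 0 20 0 0 0.8" --pt "0 0 0 0 0 0 0.8"

```text
t: 17.92
tcp_pos: [0.427, -0.2029, 0.1386]
tool_rot: [-0.232, 0.973, 0.004, -0.004]
force: [-0.4, 0.4, -4.4]
finger_gap: 0.525
gripper_force: 83.8
```

>>> move_arm --pt "0 7 0 0 0 0 0.8" --pt "0 14 0 0 0 0 0.8" --pt "0 20 0 0 0 0 0.8" --pt "0 20 0 0 0 0 0.8" --pt "0 20 0 0 0 0 0.8" --pt "0 20 0 0 0 0 0.8" --pt "0 20 0 0 0 0 0.8"

```text
t: 18.5
tcp_pos: [0.4312, -0.203, 0.1403]
tool_rot: [-0.23, 0.958, -0.04, -0.169]
force: [1.4, -0.3, -5.5]
finger_gap: 0.53
gripper_force: 84.3
```

>>> move_arm --pt "0 -7 0 0 0 0 0.8" --pt "0 -14 0 0 0 0 0.8" --pt "0 -20 0 0 0 0 0.8" --pt "0 -20 0 0 0 0 0.8" --pt "0 -20 0 0 0 0 0.8" --pt "0 -20 0 0 0 0 0.8"

```text
t: 19.0
tcp_pos: [0.4323, -0.2036, 0.141]
tool_rot: [-0.234, 0.972, -0.0, -0.001]
force: [0.0, -0.2, -5.1]
finger_gap: 0.526
gripper_force: 84.3
```

```bash
python3 ftavg.py; python3 ft.py
```

```text
t 19.6 [ 2.120e-01  6.600e-02 -4.913e+00 -2.700e-02  1.800e-02  1.000e-03] sem [0.122 0.151 0.202 0.006 0.006 0.008]
t 19.6 F [ 0.58 -0.76 -5.18] M tool [-0.002  0.045 -0.003] gap 0.5258739786804109 pos [ 0.433 -0.203  0.141] tilt [  0.    0.  -57.3]
```

>>> move_arm --pt "0 -7 0 0 0 0 0.8" --pt "0 -14 0 0 0 0 0.8" --pt "0 -20 0 0 0 0 0.8" --pt "0 -20 0 0 0 0 0.8" --pt "0 -20 0 0 0 0 0.8" --pt "0 -20 0 0 0 0 0.8" --pt "0 -14 0 0 0 0 0.8" --pt "0 -7 0 0 0 0 0.8" --pt "0 0 0 0 0 0 0.8" --pt "0 0 0 0 0 0 0.8" --pt "0 0 0 0 0 0 0.8" --pt "0 0 0 0 0 0 0.8"

```text
t: 20.6
tcp_pos: [0.4335, -0.2027, 0.1409]
tool_rot: [-0.234, 0.972, 0.0, 0.001]
force: [-1.1, 0.1, -4.9]
finger_gap: 0.528
gripper_force: 84.2
```

```bash
python3 ftavg.py; python3 ft.py
```

```text
t 21.2 [ 0.07  -0.314 -5.069 -0.013 -0.044  0.01 ] sem [0.164 0.111 0.163 0.009 0.012 0.007]
t 21.2 F [ 1.2  -0.14 -4.9 ] M tool [-0.048 -0.064 -0.006] gap 0.5251812679546048 pos [ 0.433 -0.203  0.141] tilt [ -0.   -0.  -57.3]
```

The averaged moment swings by about 0.062 Nm, with the sign following the tilt, and the weight of 5.0 N is above the 4.1 N maximum for a quiet case. So the right case rattles. I'll shake and rock it again thoroughly.

>>> move_arm --pt "0 7 0 0 0 -10 0.8" --pt "0 14 0 0 0 -20 0.8" --pt "0 21 0 0 0 -25 0.8" --pt "0 21 0 0 0 -25 0.8" --pt "0 21 0 0 0 -25 0.8" --pt "0 14 0 0 0 -25 0.8" --pt "0 7 0 0 0 -25 0.8" --pt "0 0 0 0 0 -25 0.8" --pt "0 -7 0 0 0 -25 0.8" --pt "0 -14 0 0 0 -25 0.8" --pt "0 -21 0 0 0 -25 0.8" --pt "0 -21 0 0 0 -25 0.8"

```text
t: 22.2
tcp_pos: [0.4712, -0.1697, 0.1904]
tool_rot: [-0.194, 0.975, 0.014, 0.11]
force: [-0.2, 0.8, -4.6]
finger_gap: 0.527
gripper_force: 84.8
```

>>> move_arm --pt "0 0 0 0 0 0 0.8" --pt "0 0 0 0 0 0 0.8" --pt "0 7 0 0 0 0 0.8" --pt "0 14 0 0 0 0 0.8" --pt "0 21 0 0 0 0 0.8" --pt "0 28 0 0 0 0 0.8" --pt "0 35 0 0 0 0 0.8" --pt "0 42 0 0 0 0 0.8" --pt "0 42 0 0 0 0 0.8" --pt "0 42 0 0 0 0 0.8" --pt "0 42 0 0 0 0 0.8" --pt "0 42 0 0 0 0 0.8"

```text
t: 23.2
tcp_pos: [0.4721, -0.1701, 0.1905]
tool_rot: [-0.188, 0.949, -0.057, -0.246]
force: [-0.9, 0.7, -4.6]
finger_gap: 0.523
gripper_force: 84.9
```

>>> move_arm --pt "0 -7 0 0 0 0 0.8" --pt "0 -14 0 0 0 0 0.8" --pt "0 -21 0 0 0 0 0.8" --pt "0 -28 0 0 0 0 0.8" --pt "0 -35 0 0 0 0 0.8" --pt "0 -42 0 0 0 0 0.8" --pt "0 -42 0 0 0 0 0.8" --pt "0 -42 0 0 0 0 0.8" --pt "0 -42 0 0 0 0 0.8" --pt "0 -35 0 0 0 0 0.8" --pt "0 -28 0 0 0 0 0.8" --pt "0 -21 0 0 0 0 0.8"

```text
t: 24.2
tcp_pos: [0.4745, -0.1707, 0.1917]
tool_rot: [-0.196, 0.978, -0.025, -0.069]
force: [0.6, 0.5, -6.8]
finger_gap: 0.526
gripper_force: 84.9
```

>>> move_arm --pt "0 0 0 -40 0 0 0.8" --pt "0 0 0 -60 0 0 0.8" --pt "0 0 0 -20 0 0 0.8" --pt "0 0 0 20 0 0 0.8" --pt "0 0 0 20 0 0 0.8" --pt "0 0 0 -20 0 0 0.8" --pt "0 0 0 -60 0 0 0.8" --pt "0 0 0 -60 0 0 0.8" --pt "0 0 0 -20 0 0 0.8" --pt "0 0 0 20 0 0 0.8" --pt "0 0 0 20 0 0 0.8" --pt "0 0 0 0 0 0 0.8"

```text
t: 25.2
tcp_pos: [0.4693, -0.1698, 0.1906]
tool_rot: [-0.196, 0.978, -0.021, -0.069]
force: [-0.2, -0.9, -5.4]
finger_gap: 0.528
gripper_force: 86.6
```

```bash
python3 ft.py; python3 go.py .637,-.055,.17,117
```

```text
t 25.2 F [-0.2  -0.93 -5.36] M tool [ 0.003 -0.354  0.07 ] gap 0.5283485576482797 pos [ 0.469 -0.17   0.191] tilt [  8.3  -0.8 -56.7]
t 25.20 turn [-0.5 -8.3 -4.4] shift [-199.8   41.5   -8.8] tcp [ 0.4693 -0.1698  0.1906] gap 0.528 F [-0.2 -0.9 -5.4]
```

>>> move_arm --pt "0 -3 -1 -15 3 0 0.8" --pt "-0.5 -6 -2 -40 8 -2 0.8" --pt "-0.5 -8.3 -4 -70 14 -4 0.8" --pt "-0.5 -8.3 -4.4 -100 20 -6 0.8" --pt "-0.5 -8.3 -4.4 -130 26 -8 0.8" --pt "-0.5 -8.3 -4.4 -160 32 -9 0.8" --pt "-0.5 -8.3 -4.4 -182 38 -9 0.8" --pt "-0.5 -8.3 -4.4 -195 41 -9 0.8" --pt "-0.5 -8.3 -4.4 -200 42 -9 0.8" --pt "-0.5 -8.3 -4.4 -200 42 -9 0.8" --pt "-0.5 -8.3 -4.4 -200 42 -9 0.8" --pt "-0.5 -8.3 -4.4 -200 42 -9 0.8"

```text
t: 26.2
tcp_pos: [0.6401, -0.0545, 0.1708]
tool_rot: [-0.234, 0.972, -0.001, 0.002]
force: [0.6, 0.8, -4.0]
finger_gap: 0.529
gripper_force: 86.6
```

```bash
python3 go.py .637,-.055,.17,117; python3 ftavg.py
```

```text
t 26.20 turn [-0.1  0.2  0.1] shift [3.  1.  0.8] tcp [ 0.6401 -0.0545  0.1708] gap 0.529 F [ 0.6  0.8 -4. ]
t 26.8 [ 1.390e-01 -1.340e-01 -4.862e+00 -5.000e-03  1.500e-02 -3.000e-03] sem [0.199 0.138 0.09  0.01  0.013 0.009]
```

I have time to spare, so I'll rock it twice more here, where reach is good, to make sure the ball runs end to end and to confirm the choice.

>>> move_arm --pt "0 7 0 0 0 0 0.8" --pt "0 14 0 0 0 0 0.8" --pt "0 20 0 0 0 0 0.8" --pt "0 20 0 0 0 0 0.8" --pt "0 20 0 0 0 0 0.8" --pt "0 20 0 0 0 0 0.8" --pt "0 20 0 0 0 0 0.8" --pt "0 14 0 0 0 0 0.8" --pt "0 7 0 0 0 0 0.8" --pt "0 0 0 0 0 0 0.8" --pt "0 0 0 0 0 0 0.8" --pt "0 0 0 0 0 0 0.8"

```text
t: 27.8
tcp_pos: [0.6389, -0.0553, 0.1719]
tool_rot: [-0.233, 0.972, -0.001, 0.002]
force: [-0.7, -0.4, -5.0]
finger_gap: 0.529
gripper_force: 86.8
```

```bash
python3 ftavg.py
```

```text
t 28.4 [-1.180e-01 -1.070e-01 -4.892e+00 -2.000e-03 -5.400e-02  5.000e-03] sem [0.21  0.137 0.163 0.009 0.055 0.009]
```

>>> move_arm --pt "0 -7 0 0 0 0 0.8" --pt "0 -14 0 0 0 0 0.8" --pt "0 -20 0 0 0 0 0.8" --pt "0 -20 0 0 0 0 0.8" --pt "0 -20 0 0 0 0 0.8" --pt "0 -20 0 0 0 0 0.8" --pt "0 -20 0 0 0 0 0.8" --pt "0 -14 0 0 0 0 0.8" --pt "0 -7 0 0 0 0 0.8" --pt "0 0 0 0 0 0 0.8" --pt "0 0 0 0 0 0 0.8" --pt "0 0 0 0 0 0 0.8"

```text
t: 29.4
tcp_pos: [0.6432, -0.0526, 0.171]
tool_rot: [-0.236, 0.972, -0.001, 0.005]
force: [-0.6, 0.1, -4.6]
finger_gap: 0.528
gripper_force: 86.8
```

```bash
python3 ftavg.py
```

```text
t 30.0 [ 0.08   0.092 -5.148  0.008 -0.007  0.008] sem [0.149 0.139 0.148 0.009 0.006 0.008]
```

>>> move_arm --pt "0 7 0 0 0 0 0.8" --pt "0 14 0 0 0 0 0.8" --pt "0 20 0 0 0 0 0.8" --pt "0 20 0 0 0 0 0.8" --pt "0 20 0 0 0 0 0.8" --pt "0 20 0 0 0 0 0.8" --pt "0 20 0 0 0 0 0.8" --pt "0 14 0 0 0 0 0.8" --pt "0 7 0 0 0 0 0.8" --pt "0 0 0 0 0 0 0.8" --pt "0 0 0 0 0 0 0.8"

```text
t: 30.92
tcp_pos: [0.6358, -0.0556, 0.1717]
tool_rot: [-0.233, 0.973, 0.0, 0.002]
force: [-1.9, 0.5, -5.8]
finger_gap: 0.529
gripper_force: 86.8
```

```bash
python3 ftavg.py
```

```text
t 31.5167 [ 0.344  0.18  -5.077 -0.009  0.006  0.01 ] sem [0.151 0.19  0.162 0.005 0.012 0.005]
```

>>> move_arm --pt "0 -7 0 0 0 0 0.8" --pt "0 -14 0 0 0 0 0.8" --pt "0 -20 0 0 0 0 0.8" --pt "0 -20 0 0 0 0 0.8" --pt "0 -20 0 0 0 0 0.8" --pt "0 -20 0 0 0 0 0.8" --pt "0 -20 0 0 0 0 0.8" --pt "0 -14 0 0 0 0 0.8" --pt "0 -7 0 0 0 0 0.8" --pt "0 0 0 0 0 0 0.8" --pt "0 0 0 0 0 0 0.8" --pt "0 0 0 0 0 0 0.8"

```text
t: 32.52
tcp_pos: [0.6432, -0.0526, 0.171]
tool_rot: [-0.236, 0.972, -0.001, 0.005]
force: [-0.3, -0.4, -5.8]
finger_gap: 0.53
gripper_force: 86.8
```

```bash
python3 ftavg.py; python3 go.py .637,-.055,.17,117; python3 -c "
from h import *
s=snap('scene');save('end.png',cv2.resize(s['img'],(800,600),interpolation=cv2.INTER_CUBIC))"
```

```text
t 33.1167 [-1.220e-01  8.500e-02 -5.059e+00 -5.000e-03 -2.000e-03 -1.100e-02] sem [0.156 0.095 0.119 0.007 0.007 0.008]
t 33.12 turn [-0.2  0.3  0.1] shift [3.8 1.2 1. ] tcp [ 0.6409 -0.0543  0.171 ] gap 0.529 F [ 0.9  0.1 -4.6]
```

View pics/end.png

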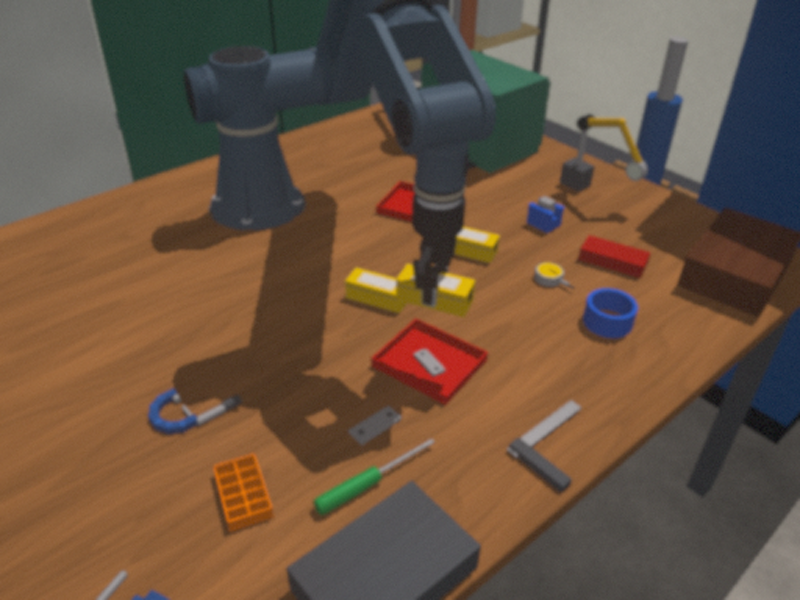

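In the scene view the case is held over the tray, shown at (435,290), with the plate in the tray at (428,360) and the two other cases on the bench at (377,290) and (477,243). The last balance readings don't clearly confirm the ball. I'll repeat the test with slow returns so that arm sway can't move the ball back.

>>> move_arm --pt "0 7 0 0 0 0 0.8" --pt "0 14 0 0 0 0 0.8" --pt "0 21 0 0 0 0 0.8" --pt "0 25 0 0 0 0 0.8" --pt "0 25 0 0 0 0 0.8" --pt "0 25 0 0 0 0 0.8" --pt "0 25 0 0 0 0 0.8" --pt "0 25 0 0 0 0 0.8" --pt "0 25 0 0 0 0 0.8" --pt "0 25 0 0 0 0 0.8"

```text
t: 34.0
tcp_pos: [0.6407, -0.0546, 0.1717]
tool_rot: [-0.228, 0.95, -0.051, -0.207]
force: [-0.0, 0.5, -5.1]
finger_gap: 0.527
gripper_force: 86.8
```

```bash
python3 ft.py
```

```text
t 34.0 F [-0.03  0.47 -5.09] M tool [ 0.002 -0.498  0.011] gap 0.5266550986251244 pos [ 0.641 -0.055  0.172] tilt [ 23.9  -0.2 -52.1]
```

>>> move_arm --pt "0 -1 0 0 0 0 0.8" --pt "0 -3 0 0 0 0 0.8" --pt "0 -6 0 0 0 0 0.8" --pt "0 -9 0 0 0 0 0.8" --pt "0 -12 0 0 0 0 0.8" --pt "0 -15 0 0 0 0 0.8" --pt "0 -18 0 0 0 0 0.8" --pt "0 -21 0 0 0 0 0.8" --pt "0 -23 0 0 0 0 0.8" --pt "0 -24.5 0 0 0 0 0.8" --pt "0 -25 0 0 0 0 0.8" --pt "0 -25 0 0 0 0 0.8"

```text
t: 35.0
tcp_pos: [0.6401, -0.0546, 0.1714]
tool_rot: [-0.234, 0.972, -0.001, 0.003]
force: [0.2, -0.1, -4.9]
finger_gap: 0.525
gripper_force: 86.8
```

```bash
python3 ftavg.py; python3 ft.py
```

```text
t 35.6 [-3.400e-01  3.090e-01 -4.869e+00 -1.900e-02  6.000e-02 -2.000e-03] sem [0.142 0.224 0.158 0.008 0.009 0.01 ]
t 35.6 F [-1.1   0.54 -4.29] M tool [-0.022  0.073 -0.07 ] gap 0.5278416898624793 pos [ 0.641 -0.054  0.171] tilt [ -0.3  -0.2 -57.3]
```

>>> move_arm --pt "0 -7 0 0 0 0 0.8" --pt "0 -14 0 0 0 0 0.8" --pt "0 -21 0 0 0 0 0.8" --pt "0 -25 0 0 0 0 0.8" --pt "0 -25 0 0 0 0 0.8" --pt "0 -25 0 0 0 0 0.8" --pt "0 -25 0 0 0 0 0.8" --pt "0 -25 0 0 0 0 0.8" --pt "0 -25 0 0 0 0 0.8" --pt "0 -25 0 0 0 0 0.8"

```text
t: 36.43
tcp_pos: [0.645, -0.0511, 0.1744]
tool_rot: [-0.228, 0.95, 0.048, 0.209]
force: [-0.2, -0.4, -5.4]
finger_gap: 0.524
gripper_force: 86.6
```

```bash
python3 ft.py
```

```text
t 36.4333 F [-0.24 -0.36 -5.43] M tool [-0.05   0.542 -0.018] gap 0.524239538808972 pos [ 0.645 -0.051  0.174] tilt [-24.   -0.2 -52. ]
```

>>> move_arm --pt "0 1 0 0 0 0 0.8" --pt "0 3 0 0 0 0 0.8" --pt "0 6 0 0 0 0 0.8" --pt "0 9 0 0 0 0 0.8" --pt "0 12 0 0 0 0 0.8" --pt "0 15 0 0 0 0 0.8" --pt "0 18 0 0 0 0 0.8" --pt "0 21 0 0 0 0 0.8" --pt "0 23 0 0 0 0 0.8" --pt "0 24.5 0 0 0 0 0.8" --pt "0 25 0 0 0 0 0.8" --pt "0 25 0 0 0 0 0.8"

```text
t: 37.43
tcp_pos: [0.6451, -0.0509, 0.174]
tool_rot: [-0.233, 0.973, -0.002, -0.001]
force: [0.2, -0.1, -6.2]
finger_gap: 0.525
gripper_force: 86.8
```

```bash
python3 ftavg.py; python3 ft.py
```

```text
t 38.0333 [-0.075  0.024 -5.286  0.    -0.032 -0.009] sem [0.101 0.155 0.099 0.008 0.012 0.008]
t 38.0333 F [ 0.15 -0.11 -5.14] M tool [ 0.011 -0.024 -0.004] gap 0.5281673878376503 pos [ 0.644 -0.052  0.174] tilt [  0.2  -0.2 -57.3]
```

With slow returns the swing is 0.09 Nm (+0.060 to -0.032), which matches the ball. The case is level and still over the tray, so I'm handing in.

```bash
python3 -c "
from station import order
print(order.sign_off())"
```

```text
the job is handed in; nothing more can be done
None
```

I handed the job in with the plate flat in the red tray and the rattling case (the right-hand one) gripped level and still above it, about 14 cm up; the middle case tested quiet and is back where it stood, and I never lifted the left case.

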